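Unbolt and open the overlapping double doors of a desk cabinet

ROBOT

A 6-joint arm with a two-finger parallel gripper is mounted at the origin on a cart in front of the work surface, level with it; the furniture and walls round the work are solid. World frame = base frame: x ahead of the robot, y to its left, z up, the work surface at z = 0. Lengths are in mm, angles in rad, forces in N, time in s.
With the tool pointing down it reaches from about 350 to 850 mm from the base axis. Payload 8.1 kg.
Tool frame: the origin (TCP) lies at the very end of the fingers, on their centre line; the grasp point (between the pads) lies 19 mm behind it (env.tcp_to_grasp is the distance from the TCP to the grasp point, in mm); z points along the fingers, y is the line along which they close (so a half turn about z gives the same grasp; the last joint's range is limited). The gripper opens to 93 mm and grips with 3 to 60 N. Pads are 15 mm wide; open, the fingers measure 128 mm over their backs; the gripper's body (75 mm by 188 mm) begins 65 mm behind the grasp point.
Start: joints at [1.211, 0.13, 1.488, -0, 1.523, -0.085], TCP at [162.791, 577.498, 218.635] pointing down, gripper open.
Joint ranges: [-2.96, 2.96], [-0.89, 2.26], [0.02, 2.5], [-1.34, 4.48], [0, 2.73], [-2.66, 2.66]. Speed limits (rad/s): [2.39, 2.39, 2.79, 3.14, 3.14, 3.14].

INTERFACE

Orientations are given as a 3x3 rotation matrix whose columns are the frame's x, y, z axes.
In Python, from cell import env, optics gives the robot as it stands.
- The arm moves only by the shell command python3 -m jog 'ROWS'. ROWS is a JSON object of lists of equal length, an entry for each row: "claw": the closure in counts, from 0 (fully open) to 255 (shut); "dp": the shift along the tool's x, y, z in m, a list of three; "roll": the turn about the tool's z in degrees. In form: {"claw": [claw, ...], "dp": [[x, y, z], ...], "roll": [roll, ...]}. A call has 1 to 12 rows; each row shifts and turns the commanded pose from where the row before left it, along the tool's axes as they then stand; what a row does not reach is not made up. A row lasts 1/8 s, in which the tool goes at most 62.5 mm and 10.7 degrees, less where a joint would pass 70% of its speed; a pose out of reach is approached as far as the arm can. A call is refused whole if a number of a shift passes 0.0625 or a number of a turn 10.7, either way. A call with a gripper value outside its range is refused whole. The fingers move at their own pace and stop on an object; the grip force is fixed at half the most. Time passes only in rows, so rows that do not move let the fingers close. It gives the time, the measured TCP pose, the force and the opening at its end, in the units of the state.
- env.observe(): the state, without advancing time (a new reading comes with each control period).
- optics.snapshot(name): name is "scene" or "top"; returns a dict with "color" (400x640x3 uint8, blue, green, red), "fx", "fy", "cx", "cy" (pixels), "k1" (the pictures are not rectified: a ray, as slopes to the right and down, at radius r is drawn at 1 + k1 r^2 times it, then the intrinsics apply), "eye" and "orientation" of the camera in the world. Camera axes: x right, y up, looking along -z (the intrinsics and any distortion apply to the point x, -y, -z); pixel columns grow to the right and rows downward; lengths in mm; the calibration is good to about 2 mm. A picture is of the moment at which its call begins. There is no depth.
- env.close_job(): hands the job in, once; it reports no verdict.
The state is a dict: "time_s": time; "qpos": joint angles; "qd": joint speeds; "joint_efforts": joint torques, N m; "ee_pos": TCP position; "ee_rot": TCP orientation; "ft_force": force on the tool from outside, world axes, zero at the start; "moment": the same for the moment, N m; "width": finger opening in mm.
Only numpy, scipy, OpenCV 4.12 (cv2) and the standard library are available. Lean on these libraries where they do the work, as an engineer would, in place of code of your own. Each camera call takes 0.05 s, during which the arm holds its last target. There are 200 camera calls.

TASK

Open up the small double-door cabinet on the desk so that the jar and the tape roll inside can be got at: slide the bolt on its top fully back, swing the left door (the one whose metal edge strip overlaps the other) wide open to about a right angle while the right door stays shut, then swing the right door open just as wide. Leave the things in, on and around the cabinet where they stand.

Things in the scene. Friction and masses are not known exactly. Their poses are not given: they have to be found in the camera images.
- cabinet: pale wooden desk cabinet with two green doors, fixed to the desk. Carcass 120 (x) x 220 (y) x 100 mm high; origin at the centre of its underside, on the desk; x points from the doors to the back, y to its left, z up. The 12 mm thick doors cover the whole front (x = -0.072 to -0.060). Doors and bolt move horizontally and stay where left (friction, no springs).
- bolt (a joint): slide bolt on the cabinet's top: 0 = fully shot, 0.040 m = fully back; slides to the cabinet's -y (right); about 1.5 N. Starts at 0 to 0.008. Shot, it holds the left door by a keeper (thin arm on that door near the cabinet's middle, reaching 57 mm back over the top, 17 mm above it); it clears the keeper from 0.033 m. Bar 12 mm high above the top, its bridges 16 mm.
- bolt_post (a point): black upright thumb post of the bolt, 14 mm in diameter, its head 50 mm above the cabinet's top; this point is on its axis, 35 mm above the top, and moves with the bolt, 38 mm behind the carcass's front edge. Along the bolt's line nothing else stands higher than 17 mm above the top. To draw the bolt, push the post from its left side.
- left_leaf (a joint): left door, hinged at the cabinet's left front edge: 0 = shut, grows as it swings out towards the robot (clockwise from above), stops at 1.75 rad. Its metal edge strip overlaps the front of the right door by 10 mm, so that the right door cannot come out before this one. About 0.5 N at the pull moves it once unbolted.
- right_leaf (a joint): right door, hinged at the cabinet's right front edge: 0 = shut, grows as it swings out towards the robot (anticlockwise from above), stops at 1.75 rad. About 0.5 N at the pull moves it.
- left_leaf_pull (a point): metal pull tab of the left door: upright plate in the door's plane, 36 mm wide, 8 mm thick, rising 40 mm above the cabinet's top. This point is in its middle, 22 mm above the top, 55 mm from the hinge axis; it moves with the door. Behind it the top is bare for 33 mm (bolt drawn): closed fingertips can go down there and draw it forward.
- right_leaf_pull (a point): metal pull tab of the right door, same form and size; this point is in its middle, 22 mm above the cabinet's top, 55 mm from the right hinge axis, and moves with the door.
- left_leaf_hinge (a point): point on the left door's vertical hinge axis, at the height of the cabinet's top (100 mm above the desk), in the middle of the door's thickness
- right_leaf_hinge (a point): point on the right door's vertical hinge axis, at the height of the cabinet's top, in the middle of the door's thickness
- jar: jar with a black screw lid, 52 mm in diameter, 70 mm high, loose inside the cabinet behind the right door; origin at its underside; not to be moved
- tape: roll of clear tape lying flat, 93 mm across, 48 mm high, loose inside behind the left door; origin at its underside; not to be moved
- charger: white charger block, 70 x 46 x 28 mm, loose on the rear left of the cabinet's top; origin at its underside; not to be moved. Behind the cabinet a bookshelf overhangs the desk: underside 475 mm above the desk, front edge at world x = 0.61; keep the wrist clear of it
- mug: blue-grey mug with handle, 92 x 127 x 95 mm, on the desk to the right; origin at its underside; not to be moved
- note_block: yellow note block, 77 x 77 x 24 mm, on the desk to the right; origin at its underside; not to be moved
- glue_stick: red and yellow glue stick standing upright, 27 mm in diameter, 92 mm high, on the desk to the right; origin at its underside; not to be moved
- mouse: black computer mouse, 104 x 66 x 37 mm, on the desk to the right; origin at its underside; not to be moved

How it is judged:
By the outcome, as a careful person would: the job done as asked, in the order asked, and still so for the second after the job is handed in, with the robot touching nothing.
It also fails if it takes over 45 s, if anything falls off the work surface, if the arm or the gripper's body presses on something with over 40 N, if the wrist force passes 120 N, or if a joint passes its speed limit or range.

## Working session

There is one attempt and no reset: what is moved stays moved. The work goes in short steps, Python scripts to look and compute and a shell command to move; the robot and the scene stay as the last step left them, time stands still between calls to the robot, and variables do not carry over. Pictures are saved under pics/ and viewed, on a budget of 10 in all, crops included, one or two more only if the job needs it, and the job is handed in when it is done.

```bash
mkdir -p pics; ls; cat > h.py <<'E'
import numpy as np, cv2, json
from cell import env, optics
def ray(s,u,v):
    x=(u-s["cx"])/s["fx"]; y=(v-s["cy"])/s["fy"]
    a,b=x,y
    for _ in range(20):
        f=1+s["k1"]*(a*a+b*b); a,b=x/f,y/f
    d=np.array(s["orientation"])@np.array([a,-b,-1.]); return np.array(s["eye"]),d
def onz(s,u,v,z):
    e,d=ray(s,u,v); return e+d*(z-e[2])/d[2]
def proj(s,P):
    p=np.array(s["orientation"]).T@(np.asarray(P,float)-np.array(s["eye"]))
    a,b=p[0]/-p[2],-p[1]/-p[2]; f=1+s["k1"]*(a*a+b*b)
    return a*f*s["fx"]+s["cx"], b*f*s["fy"]+s["cy"]
E
python3 - <<'E'
from h import *
for n in("scene","top"):
    s=optics.snapshot(n); cv2.imwrite(f"pics/{n}0.png",s["color"])
    print(n,[s[k] for k in("fx","fy","cx","cy","k1","eye","orientation")])
o=env.observe(); print(o)
E
```

```text
pics
scene [390.3625792733171, 390.3625792733171, 312.092964310115, 194.82157869158175, -0.056026613861431186, array([ 625.58130346,  690.56159805, 1235.57867037]), array([[-0.97939425, -0.17878345,  0.0939329 ],
       [ 0.20136648, -0.82890969,  0.52188147],
       [-0.01544188,  0.53004265,  0.84783037]])]
top [361.04086179601074, 361.04086179601074, 316.21912238822273, 199.61108108813292, -0.030553144860100034, array([ 252.95025235,  -45.26151791, 1197.46796458]), array([[ 0.08938255,  0.96931973, -0.22897604],
       [-0.99599546,  0.08743827, -0.0186438 ],
       [ 0.00194947,  0.22972553,  0.9732535 ]])]
{'time_s': 0.1, 'qpos': array([ 1.21063130e+00,  1.31082125e-01,  1.48916668e+00,  3.66689934e-06,
        1.52299912e+00, -8.53993311e-02]), 'qd': array([-3.07876109e-05, -1.34302107e-03, -2.46009256e-03,  2.74285737e-04,
        1.92513148e-03,  1.41250510e-04]), 'joint_efforts': array([ 5.20788653e-04, -5.61341572e+01, -4.93095553e+01,  7.69247976e-02,
        2.90843431e-02, -6.75597221e-05]), 'ee_pos': array([162.58857001, 577.01903593, 217.69647733]), 'ee_rot': array([[-9.62488705e-01,  2.71321116e-01, -5.86793160e-04],
       [ 2.71321712e-01,  9.62487472e-01, -1.54777707e-03],
       [ 1.44836463e-04, -1.64892767e-03, -9.99998630e-01]]), 'ft_force': array([ 0.0865932 , -0.06892308, -0.30409784]), 'moment': array([ 0.00811935,  0.00860641, -0.03883976]), 'width': 92.99464938604648}
```

View pics/scene0.png

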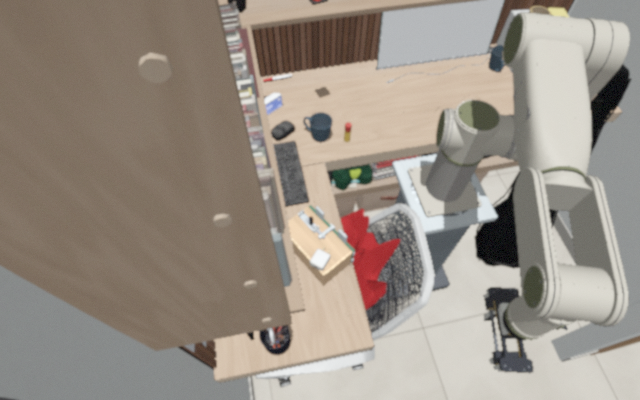

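View pics/top0.png

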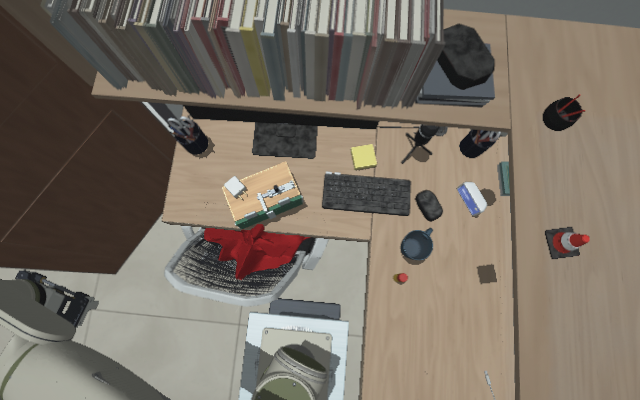

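Scene view: the cabinet's top is at about (320,240). Top view: the cabinet spans (222–303, 163–228), the charger is at (235,186) and the bolt and post are near (278,190). I'll enlarge both into one picture.

```bash
python3 - <<'E'
from h import *
a=cv2.imread("pics/top0.png")[155:240,210:315]; b=cv2.imread("pics/scene0.png")[195:285,275:365]
A=cv2.resize(a,None,fx=5,fy=5,interpolation=cv2.INTER_CUBIC); 
# 105x85 ->525x425
A=cv2.resize(a,(450,364),interpolation=cv2.INTER_CUBIC); A=cv2.resize(a,None,fx=7,fy=7,interpolation=cv2.INTER_CUBIC)
cv2.imwrite("pics/topc.png",A)
cv2.imwrite("pics/scenec.png",cv2.resize(b,None,fx=6,fy=6,interpolation=cv2.INTER_CUBIC))
E
```

```text
(no output)
```

View pics/topc.png

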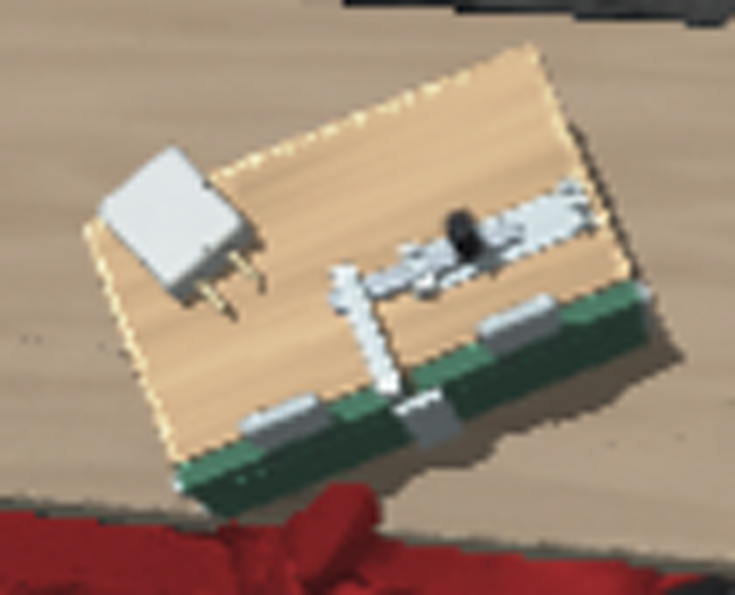

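View pics/scenec.png

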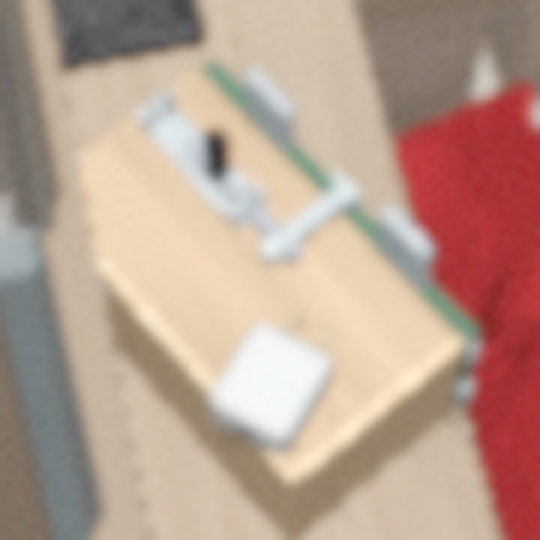

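The top crop shows the carcass corners back-left (85,230), back-right (530,45), front-right (635,272) and front-left (178,465). The post head is at (460,217), the pulls at (285,420) and (517,322), and the keeper runs from (345,280) to (390,385). The scene crop shows the corners back-left (292,483) and front-left (470,340).

```bash
cat > m.py <<'E'
from h import *
s=optics.snapshot("top"); q=optics.snapshot("scene")
T=lambda u,v,z: onz(s,210+(u+.5)/7-.5,155+(v+.5)/7-.5,z)
S=lambda u,v,z: onz(q,275+(u+.5)/6-.5,195+(v+.5)/6-.5,z)
c={k:T(*p,100)[:2] for k,p in dict(BL=(85,230),BR=(530,45),FR=(635,272),FL=(178,465)).items()}
for k in c: print(k,c[k].round(1))
d=lambda a,b:np.linalg.norm(c[a]-c[b]).round(1)
print("len",d('BL','BR'),d('FL','FR'),d('BL','FL'),d('BR','FR'))
for k,p in dict(BL=(292,483),FL=(470,340),FR=(205,68),BR=(85,165)).items(): print("scene",k,S(*p,100)[:2].round(1))
# pose by rigid fit of local rectangle
L=dict(BL=(60,110),BR=(60,-110),FR=(-60,-110),FL=(-60,110))
A=np.array([L[k] for k in c],float);B=np.array([c[k] for k in c])
a=A-A.mean(0);b=B-B.mean(0); th=np.arctan2((a[:,0]*b[:,1]-a[:,1]*b[:,0]).sum(),(a*b).sum())
R=np.array([[np.cos(th),-np.sin(th)],[np.sin(th),np.cos(th)]]); o=B.mean(0)
print("th",th,np.degrees(th),"o",o,"res",(B-(A@R.T+o)).round(1).tolist())
W=lambda x,y:(R@[x,y]+o)
loc=lambda p:R.T@(p[:2]-o)
print("post head top",loc(T(460,217,150)).round(1),"scene",loc(S(217,137,150)).round(1))
print("pulls top edge", loc(T(285,412,140)).round(1),loc(T(517,312,140)).round(1))
print("charger corners",[loc(T(*p,128)).round(0).tolist() for p in((100,207),(172,147),(245,222),(178,297))], "prongs",loc(T(235,315,114)).round(0),loc(T(262,288,114)).round(0))
print("keeper end",loc(T(345,270,117)).round(0))
E
python3 m.py
```

```text
BL [523.7 276.1]
BR [628.9  85.9]
FR [526.5  27.3]
FL [421.1 219.2]
len 217.4 218.9 117.3 118.0
scene BL [524.6 281.1]
scene FL [416.4 223.7]
scene FR [519.7  32.4]
scene BR [596.2  79. ]
th 0.5058743953075756 28.9844678148567 o [525.05967427 152.113602  ] res [[-0.6, -1.3], [-1.9, 0.9], [0.6, 0.5], [1.9, -0.1]]
post head top [-18.9 -47.5] scene [-22.1 -42.7]
pulls top edge [-65.5  53.5] [-65.  -53.9]
charger corners [[56.0, 96.0], [69.0, 57.0], [24.0, 40.0], [4.0, 79.0]] prongs [-9. 60.] [-3. 45.]
keeper end [-11.   8.]
```

The top view gives consistent sizes (218×118 mm). The pose is centred at (525,152) with yaw 29.0°, and the pulls and post come out where they should. The scene view agrees to about 5 mm. I'll move towards the gap to the left of the post, closing the claw and staying high.

```bash
python3 -m jog '{"claw":[255,255,255,255,255,255,255,255,255,255,255,255],"dp":[[-0.0453,-0.0339,0],[-0.0453,-0.0339,0],[-0.0453,-0.0339,0],[-0.0453,-0.0339,0],[-0.0453,-0.0339,0],[-0.0453,-0.0339,0],[-0.0453,-0.0339,0],[-0.0453,-0.0339,0],[-0.0453,-0.0339,0],[-0.0453,-0.0339,0],[0,0,0],[0,0,0]],"roll":[0,0,0,0,0,0,0,0,0,0,10,10]}'
cat > st.py <<'E'
from h import *
o=env.observe(); th=np.radians(29.0); O=np.array([525.,152.])
R=np.array([[np.cos(th),-np.sin(th)],[np.sin(th),np.cos(th)]])
p=o["ee_pos"]; r=o["ee_rot"]
print("t",o["time_s"],"tcp",p.round(1),"loc",(R.T@(p[:2]-O)).round(1),"yawY",np.degrees(np.arctan2(r[1,1],r[0,1])).round(1),"toolz",r[:,2].round(3),"F",o["ft_force"].round(1),"w",round(o["width"],1),"q",o["qpos"].round(2))
E
python3 st.py
```

```text
time_s: 1.7
ee_pos: [507.0, 127.2, 218.2]
ee_rot: [[-0.807, 0.59, -0.001], [0.59, 0.807, -0.0], [0.001, -0.001, -1.0]]
ft_force: [-0.3, 0.2, 0.5]
width: 0.3
t 1.7 tcp [507.  127.2 218.2] loc [-27.7 -12.9] yawY 53.8 toolz [-0.001 -0.    -1.   ] F [-0.3  0.2  0.5] w 0.3 q [ 0.15 -0.08  1.7   0.    1.52 -0.79]
```

```bash
python3 -m jog '{"claw":[255,255,255,255,255],"dp":[[0,0,0],[0,0,0],[0,0,0.03],[0,0,0.03],[0,0,0]],"roll":[8.4,8.4,8.4,0,0]}' >/dev/null; python3 st.py; python3 - <<'E'
from h import *
a=optics.snapshot("top")["color"][135:245,200:325]; b=optics.snapshot("scene")["color"][185:295,265:375]
A=cv2.resize(a,(500,440),interpolation=cv2.INTER_CUBIC);B=cv2.resize(b,(440,440),interpolation=cv2.INTER_CUBIC)
cv2.imwrite("pics/p1.png",cv2.resize(np.hstack([A,B]),None,fx=.85,fy=.85))
E
```

```text
t 2.325 tcp [504.6 128.  155.8] loc [-29.5 -11.1] yawY 29.1 toolz [-0.006 -0.001 -1.   ] F [ 0.3 -0.1  0.2] w 0.4 q [ 0.15 -0.04  1.78  0.    1.41 -0.36]
```

View pics/p1.png

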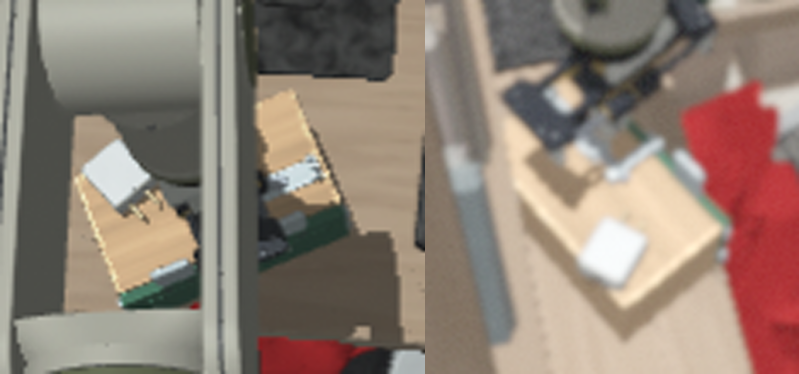

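The fingertips (scene half, about (600,140)) hang just right of the keeper and left of the post, as planned. The elbow is clear. I'll descend to about 24 mm above the top.

```bash
python3 -m jog '{"claw":[255,255,255,255],"dp":[[0,0,0.012],[0,0,0.012],[0,0,0.008],[0,0,0]],"roll":[0,0,0,0]}' >/dev/null; python3 st.py
```

```text
t 2.925 tcp [506.1 128.2 125.5] loc [-28.1 -11.7] yawY 29.1 toolz [-0.002 -0.    -1.   ] F [-0.5 -0.3 -0.4] w 0.3 q [ 0.15 -0.01  1.81  0.    1.35 -0.36]
```

```bash
python3 -m jog '{"claw":[255,255,255,255,255,255],"dp":[[-0.009,0,0],[-0.009,0,0],[-0.007,0,0],[-0.007,0,0],[-0.006,0,0],[0,0,0]],"roll":[0,0,0,0,0,0]}' >/dev/null; python3 st.py;  python3 -m jog '{"claw":[255,255,255],"dp":[[-0.006,0,0],[-0.005,0,0],[0,0,0]],"roll":[0,0,0]}' >/dev/null; python3 st.py
```

```text
t 3.675 tcp [525.5  94.5 126.6] loc [-27.4 -50.5] yawY 29.0 toolz [ 0. -0. -1.] F [ 0.7 -0.5  0.2] w 0.3 q [ 0.08  0.02  1.78 -0.    1.35 -0.42]
t 4.05 tcp [530.7  85.  126.5] loc [-27.4 -61.4] yawY 29.0 toolz [-0. -0. -1.] F [ 0.9 -0.3  0.9] w 0.6 q [ 0.06  0.03  1.77 -0.    1.35 -0.44]
```

```bash
python3 -m jog '{"claw":[255,255,255],"dp":[[-0.005,0,0],[-0.004,0,0],[0,0,0]],"roll":[0,0,0]}' >/dev/null; python3 st.py;  python3 -m jog '{"claw":[255,255,255],"dp":[[-0.003,0,0],[-0.003,0,0],[0,0,0]],"roll":[0,0,0]}' >/dev/null; python3 st.py; python3 - <<'E'
from h import *
b=optics.snapshot("scene")["color"][185:275,265:355]
cv2.imwrite("pics/p2.png",cv2.resize(b,(540,540),interpolation=cv2.INTER_CUBIC))
E
```

```text
t 4.425 tcp [532.6  81.8 126.6] loc [-27.4 -65.1] yawY 29.2 toolz [-0.005  0.007 -1.   ] F [-13.5  19.7   9.7] w 0.1 q [ 0.05  0.03  1.76  0.01  1.35 -0.46]
t 4.8 tcp [533.1  81.  126.7] loc [-27.3 -66. ] yawY 29.3 toolz [-0.01   0.014 -1.   ] F [-26.9  37.7  18.7] w 0.4 q [ 0.05  0.04  1.76  0.01  1.36 -0.47]
```

View pics/p2.png

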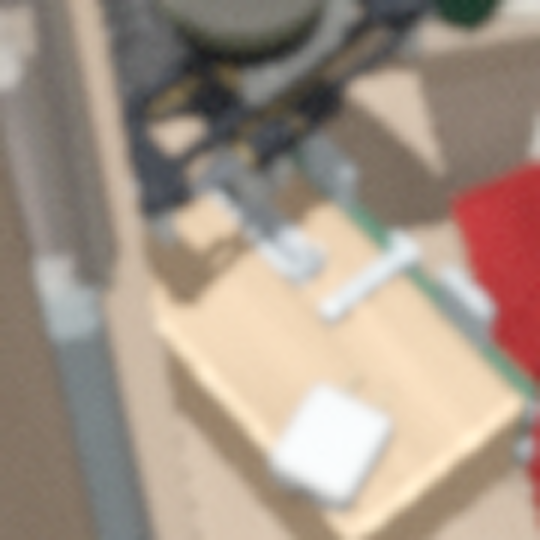

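The hard stop was felt at TCP y≈-64 with about 45 N on the fingers. The picture shows the bolt's tip at (310,260), well clear of the keeper's end at (330,305). I'll back off, lift and turn for the left pull.

```bash
python3 -m jog '{"claw":[255,255,255,255,255,255,255],"dp":[[0.012,0,0],[0.012,0,0],[0,0,-0.025],[0,0,-0.025],[0.05,-0.01,0],[0.05,-0.01,0],[0,0,0]],"roll":[0,0,0,0,0,0,0]}' >/dev/null; python3 st.py;  python3 -m jog '{"claw":[255,255,255,255,255,255,255,255,255,255],"dp":[[0,0,0],[0,0,0],[0,0,0],[0,0,0],[0,0,0],[0,0,0],[0,0,0],[0,0,0],[0,0,0],[0,0,0]],"roll":[-10,-10,-10,-10,-10,-10,-10,-10,-10,0]}' >/dev/null; python3 st.py
```

```text
t 5.725 tcp [458.8 172.8 176.8] loc [-47.8  50.3] yawY 29.2 toolz [ 0.  0. -1.] F [-0.1 -0.3 -0. ] w 0.6 q [ 0.26 -0.15  1.84  0.    1.45 -0.25]
t 6.975 tcp [460.9 170.2 176.7] loc [-47.3  47. ] yawY 118.9 toolz [ 0.001 -0.001 -1.   ] F [-0.6  0.5 -0.3] w 0.4 q [ 0.25 -0.14  1.84 -0.    1.45 -1.83]
```

```bash
python3 -m jog '{"claw":[255,255,255,255,255],"dp":[[-0.001,0.007,0.01],[0,0,0.02],[0,0,0.018],[0,0,0.009],[0,0,0]],"roll":[0,0,0,0,0]}' >/dev/null; python3 st.py;  python3 - <<'E'
from h import *
b=optics.snapshot("scene")["color"][185:275,265:355];a=optics.snapshot("top")["color"][135:235,200:325]
cv2.imwrite("pics/p3.png",np.hstack([cv2.resize(a,(450,360),interpolation=cv2.INTER_CUBIC),cv2.resize(b,(350,360),interpolation=cv2.INTER_CUBIC)]))
E
```

```text
t 7.6 tcp [457.  177.5 118.7] loc [-47.1  55.3] yawY 119.0 toolz [-0.002 -0.    -1.   ] F [ 0.4 -0.2 -0.3] w 0.2 q [ 0.27 -0.1   1.9   0.    1.34 -1.81]
```

View pics/p3.png

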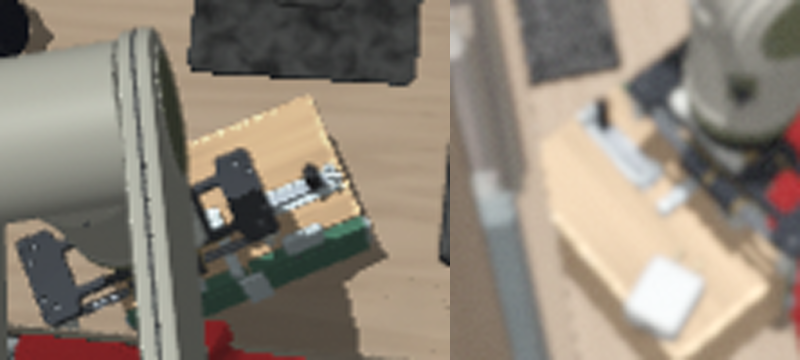

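The post now stands at the right edge (top half (310,180)), and the fingertips are down behind the left pull with no contact. I'll draw the pull forward along the door's arc.

```bash
python3 -m jog '{"claw":[255,255,255,255,255,255,255],"dp":[[0.004,0,0],[0.0035,0,0],[0.0048,-0.0008,0],[0.0048,-0.0008,0],[0.0048,-0.0008,0],[0.0048,-0.0008,0],[0,0,0]],"roll":[0,0,5,5,5,5,0]}' >/dev/null; cat >> st.py <<'E'
import sys
if len(sys.argv)>1:
    sg=1 if sys.argv[1]=="L" else -1
    l=R.T@(p[:2]-O); ph=sg*(119-np.degrees(np.arctan2(r[1,1],r[0,1]))) if sg>0 else np.degrees(np.arctan2(r[1,1],r[0,1]))+61
    f=np.radians(ph); u=np.array([-np.sin(f),-sg*np.cos(f)]); n=np.array([np.cos(f),-sg*np.sin(f)])
    d=l-np.array([-66,sg*110]); print("phi",ph.round(1),"along",(d@u).round(1),"normal",(d@n).round(1))
E
python3 st.py L
```

```text
t 8.575 tcp [434.4 163.9 120. ] loc [-73.5  54.4] yawY 99.1 toolz [ 0.001  0.    -1.   ] F [-0.4  0.6 -0.2] w 0.6 q [ 0.25 -0.17  1.97  0.    1.34 -1.48]
phi 19.9 along 54.9 normal 11.9
```

```bash
python3 -m jog '{"claw":[255,255,255,255,255,255,255,255,255,255,255,255],"dp":[[0.0048,-0.0008,0],[0.0048,-0.0008,0],[0.0048,-0.0008,0],[0.0048,-0.0008,0],[0.0048,-0.0008,0],[0.0048,-0.0008,0],[0.0048,-0.0008,0],[0.0048,-0.0008,0],[0.0048,-0.0008,0],[0.0048,-0.0008,0],[0.0048,-0.0008,0],[0,0,0]],"roll":[5,5,5,5,5,5,5,5,5,5,5,0]}' >/dev/null; python3 st.py L;  python3 - <<'E'
from h import *
b=optics.snapshot("scene")["color"][185:275,275:365];a=optics.snapshot("top")["color"][135:255,175:325]
cv2.imwrite("pics/p4.png",np.hstack([cv2.resize(a,(450,360),interpolation=cv2.INTER_CUBIC),cv2.resize(b,(350,360),interpolation=cv2.INTER_CUBIC)]))
E
```

```text
t 10.075 tcp [383.3 169.9 119.7] loc [-115.3   84.4] yawY 44.2 toolz [ 0.  0. -1.] F [ 0.3 -0.4  0. ] w 0.5 q [ 0.29 -0.31  2.09  0.    1.37 -0.48]
phi 74.8 along 54.3 normal 11.8
```

View pics/p4.png

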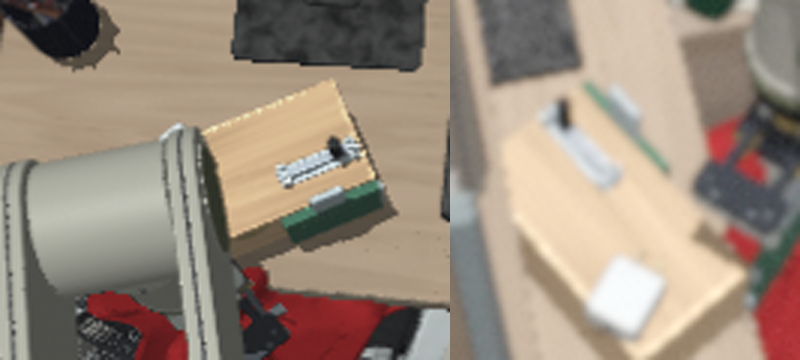

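The left door has swung out (scene half, green panel at (775,250)), the right door is still shut and the left front is open. I'll finish to about 92°, back off, then lift.

```bash
python3 -m jog '{"claw":[255,255,255,255,255,255,255,255],"dp":[[0.0048,-0.0008,0],[0.0048,-0.0008,0],[0.0048,-0.0008,0],[0.0028,-0.0004,0],[0,0,0],[-0.015,0,0],[-0.015,0,0],[0,0,0]],"roll":[5,5,5,3,0,0,0,0]}' >/dev/null; python3 st.py L; python3 -m jog '{"claw":[255,255,255,255,255,255,255,255,255,255,255,255],"dp":[[0,0,-0.03],[0,0,-0.03],[0,0,0],[0,0,0],[0,0,0],[0,0,0],[0,0,0],[0,0,0],[0,0,0],[0,0,0],[0,0,0],[0,0,0]],"roll":[0,0,10,10,10,10,10,10,10,10,8,0]}' >/dev/null; python3 st.py R
```

```text
t 11.175 tcp [384.6 153.4 119.7] loc [-122.1   69.3] yawY 26.0 toolz [ 0. -0. -1.] F [0.6 0.1 0. ] w 0.7 q [ 0.26 -0.33  2.1  -0.    1.37 -0.2 ]
phi 93.0 along 53.9 normal 43.6
t 12.675 tcp [383.9 154.7 179.6] loc [-122.1   70.8] yawY -61.9 toolz [-0.  0. -1.] F [-0.2 -0.2  0.7] w 0.7 q [ 0.26 -0.38  2.03  0.    1.49  1.34]
phi -0.9 along 179.8 normal -58.9
```

```bash
python3 -m jog '{"claw":[255,255,255,255,255],"dp":[[0.025,0.042,0],[0.025,0.042,0],[0.025,0.042,0],[0,0,0],[0,0,0]],"roll":[0,0,0,-0.9,0]}' >/dev/null; python3 st.py R;  python3 - <<'E'
from h import *
s=optics.snapshot("scene");q=optics.snapshot("top");b=s["color"][185:275,275:365];a=q["color"][135:255,175:325]
cv2.imwrite("pics/p5.png",np.hstack([cv2.resize(a,(450,360),interpolation=cv2.INTER_CUBIC),cv2.resize(b,(350,360),interpolation=cv2.INTER_CUBIC)]))
E
```

```text
t 13.3 tcp [508.8  78.9 179.2] loc [-49.6 -56.1] yawY -60.9 toolz [-0.001  0.    -1.   ] F [0.3 0.4 0.5] w 0.6 q [ 0.05 -0.08  1.77  0.    1.45  1.12]
phi 0.1 along 53.9 normal 16.4
```

View pics/p5.png

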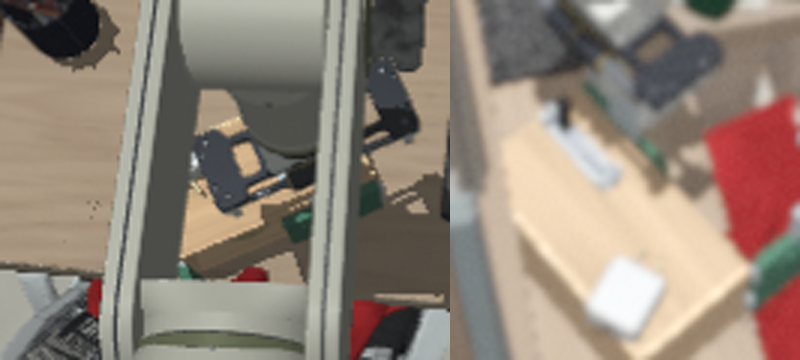

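The left door stands out at about (775,270) in the scene half, and the right door is shut. I'll descend behind the right pull and draw it.

```bash
python3 -m jog '{"claw":[255,255,255,255,255],"dp":[[0.003,0,0.012],[0,0,0.02],[0,0,0.018],[0,0,0.01],[0,0,0]],"roll":[0,0,0,0,0]}' >/dev/null; python3 st.py R
```

```text
t 14.025 tcp [511.1  80.4 118.5] loc [-46.9 -55.9] yawY -61.0 toolz [-0.002 -0.    -1.   ] F [-0.2 -0.1 -0.3] w 0.3 q [ 0.06 -0.02  1.83 -0.    1.33  1.12]
phi -0.0 along 54.1 normal 19.1
```

```bash
python3 -m jog '{"claw":[255,255,255,255,255,255,255],"dp":[[-0.004,0,0],[-0.0035,0,0],[-0.0048,-0.0008,0],[-0.0048,-0.0008,0],[-0.0048,-0.0008,0],[-0.0048,-0.0008,0],[0,0,0]],"roll":[0,0,-5,-5,-5,-5,0]}' >/dev/null; python3 st.py R
```

```text
t 14.9 tcp [488.3  67.7 120.3] loc [-73. -56.] yawY -41.1 toolz [ 0.001 -0.    -1.   ] F [ 0.2 -1.1 -0.4] w 0.3 q [ 0.03 -0.09  1.9  -0.    1.34  0.75]
phi 19.9 along 53.2 normal 11.8
```

```bash
python3 -m jog '{"claw":[255,255,255,255,255,255,255,255,255,255,255,255],"dp":[[-0.0048,-0.0008,0],[-0.0048,-0.0008,0],[-0.0048,-0.0008,0],[-0.0048,-0.0008,0],[-0.0048,-0.0008,0],[-0.0048,-0.0008,0],[-0.0048,-0.0008,0],[-0.0048,-0.0008,0],[-0.0048,-0.0008,0],[-0.0048,-0.0008,0],[-0.0048,-0.0008,0],[0,0,0]],"roll":[-5,-5,-5,-5,-5,-5,-5,-5,-5,-5,-5,0]}' >/dev/null; python3 st.py R; python3 -m jog '{"claw":[255,255,255,255,255,255,255,255,255,255],"dp":[[-0.0048,-0.0008,0],[-0.0048,-0.0008,0],[-0.0048,-0.0008,0],[-0.0028,-0.0004,0],[0,0,0],[0.015,0,0],[0.015,0,0],[0,0,-0.03],[0,0,-0.04],[0,0,0]],"roll":[-5,-5,-5,-3,0,0,0,0,0,0]}' >/dev/null; python3 st.py R
```

```text
t 16.4 tcp [466.2  21.1 119.9] loc [-114.9  -85.9] yawY 13.8 toolz [ 0.001 -0.    -1.   ] F [-0.4  0.4 -0.3] w 0.6 q [-0.06 -0.17  1.97 -0.    1.34 -0.31]
phi 74.8 along 53.5 normal 10.4
t 17.65 tcp [455.2  30.7 193.4] loc [-119.9  -72.3] yawY 32.0 toolz [ 0.007 -0.    -1.   ] F [0.  0.3 0.6] w 0.6 q [-0.05 -0.26  1.91 -0.    1.49 -0.6 ]
phi 93.0 along 51.8 normal 40.4
```

```bash
python3 -m jog '{"claw":[255,255,255,255,255,255,255,255,255],"dp":[[0,0,-0.04],[0.06,0,0],[0.06,0,0],[0.06,0,0],[0.06,0,0],[0.06,0,0],[0.06,0,0],[0.04,0,0],[0,0,0]],"roll":[0,0,0,0,0,0,0,0,0]}' >/dev/null; python3 st.py;  python3 - <<'E'
from h import *
s=optics.snapshot("scene");q=optics.snapshot("top");b=s["color"][185:285,275:375];a=q["color"][135:255,190:340]
cv2.imwrite("pics/p6.png",np.hstack([cv2.resize(a,(450,360),interpolation=cv2.INTER_CUBIC),cv2.resize(b,(350,350),interpolation=cv2.INTER_CUBIC)[:,:].copy() if 0 else cv2.resize(b,(350,360),interpolation=cv2.INTER_CUBIC)]))
E
```

```text
t 18.775 tcp [239.  370.7 228.5] loc [-144.1  329.9] yawY 32.2 toolz [-0.001 -0.001 -1.   ] F [ 0.2 -0.1 -0.5] w 0.4 q [ 0.88 -0.32  1.89  0.    1.57  0.32]
```

View pics/p6.png

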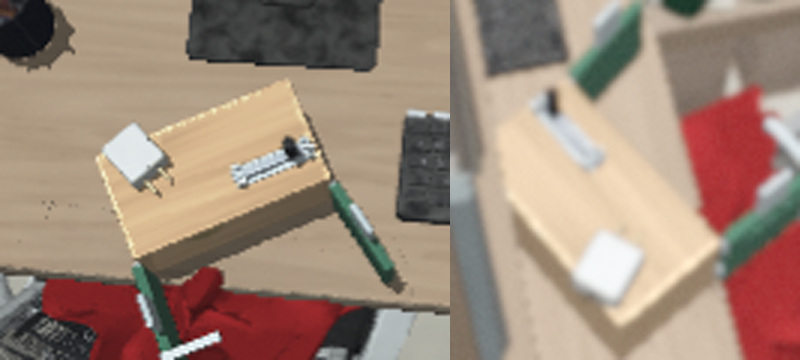

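Both doors stand out and the bolt is back. The charger hasn't moved. I'll measure the door angles: left top edge from (137,265) to (170,345), right top edge from (333,187) to (391,276).

```bash
python3 - <<'E'
from h import *
s=optics.snapshot("top")
T=lambda u,v,z=100:onz(s,190+(u+.5)/3-.5,135+(v+.5)/3-.5,z)[:2]
for n,a,b,g in(("L",(137,265),(170,345),1),("R",(333,187),(391,276),-1)):
    d=T(*b)-T(*a); ang=np.degrees(np.arctan2(d[1],d[0])); print(n,np.linalg.norm(d).round(), "open",((29-90-ang)*g if g>0 else (ang-119))%360)
print("post loc y via head",(np.array([[.8746,.4848],[-.4848,.8746]])@(T(292,141,150)-[525,152])).round(1))
E
```

```text
L 90.0 open 89.22631364223778
R 111.0 open 98.87556313026647
post loc y via head [-21.8 -84.4]
```

```bash
python3 -c "
from cell import env
print(env.close_job())"
```

```text
the job is handed in; nothing more can be done
None
```

I drew the bolt to its hard stop, swung the left door open while the right stayed shut, then swung the right door open. I handed the job in at about 19 s, with the arm clear of everything.

- **Bolt:** at its stop the wrist force reached about 50 N, within the 120 N limit. The post moved about 37 mm from its starting position, and its tip is well clear of the keeper.
- **Doors:** the last picture gives about 89° for the left and 99° for the right. The finger path put both nearer 93–94°. These are rough readings by eye from the top view, so they disagree by a few degrees. I left it there because both doors are near a right angle.
- **Other things:** the charger looked unmoved in the last picture. The jar and tape are hidden under the cabinet's top, and I didn't re-check the mug, note block, glue stick or mouse in the final pictures. The arm did not go near any of these.

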